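# Wedge the overhanging end of the torso's slab

### The arm

A 7-joint arm with a two-finger parallel gripper is mounted at the origin on the work surface. World frame = base frame: x ahead of the robot, y to its left, z up, the work surface at z = 0. Lengths are in m, angles in rad, forces in N, time in s.
With the tool pointing down it reaches from about 0.425 to 0.925 m from the base axis. Payload 6.8 kg.
Tool frame: the origin (TCP) lies at the very end of the fingers, on their centre line; the grasp point (between the pads) lies 19 mm behind it; z points along the fingers, y is the direction in which the jaws open and shut (so a half turn about z gives the same grasp; the last joint's range is limited). The gripper opens to 88 mm and grips with 3 to 60 N. Pads are 20 mm wide; open, the fingers measure 115 mm over their backs; the gripper's body (75 mm by 178 mm) begins 61 mm behind the grasp point.
Start: joints at [1.053, 0.477, 0.022, 1.555, -0.011, 1.109, -0.083], TCP at [0.269, -0.619, 0.223] pointing down, gripper open.
Joint ranges: [-2.96, 2.96], [-0.34, 2.1], [-1.41, 1.46], [0.24, 2.44], [-1.37, 4.51], [0.17, 1.92], [-2.96, 2.96]. Speed limits (rad/s): [2.39, 2.39, 3.14, 3.14, 3.14, 3.14, 3.14].

### API

Orientations are given as a 3x3 rotation matrix whose columns are the frame's x, y, z axes.
In Python, from station import monitor, optics, order gives the robot as it stands. The module is installed in compiled form; this text tells all that it offers.
- The arm moves only by the tool move_arm, never from a script. Its argument "plan" is a list of rows, each an object of numbers: "x", "y", "z": the shift along the world's x, y, z in units of 25 mm (1.0 is 25 mm); "wx", "wy", "wz": the turn, a rotation vector about the world's x, y, z in units of 6 degrees (1.0 is 6 degrees); "fingers": the opening in per cent of the stroke, from 0 (shut) to 100 (fully open). A call has 1 to 12 rows; each row shifts and turns the commanded pose from where the row before left it; what a row does not reach is not made up. A row lasts 1/12 s, in which the tool goes at most 41.7 mm and 7.16 degrees, less where a joint would pass 70% of its speed; a pose out of reach is approached as far as the arm can. A call is refused whole if a number of a shift passes 1 or a number of a turn 1, either way. A call with a gripper value outside its range is refused whole. The fingers move at their own pace and stop on an object; the grip force is fixed at half the most. Time passes only in rows, so rows that do not move let the fingers close. It gives the time, the measured TCP pose, the force and the opening at its end, in the units of the state.
- monitor.sense(): the state, without advancing time (a new reading comes with each control period).
- optics.read_camera(name): name is "side" or "top"; returns (picture, depth): 400x640x3 uint8, red, green, blue; 400x640 float32, m along the optical axis (not along the pixel's ray), 0 where there is no reading.
- optics.get_calibration(name): a dict with "camera_matrix" (3x3 intrinsics, pixels), "rvec" (rotation vector, rad) and "tvec" (3), from world to camera coordinates, as OpenCV has them. Camera axes: x right, y down, z forward; pixel columns grow to the right and rows downward; lengths in m; the calibration is good to about 2 mm. A picture is of the moment at which its call begins. get_calibration takes no time and is no camera call.
- order.sign_off(): hands the job in, once; it reports no verdict.
The state is a dict: "t": time; "joints": joint angles; "qvel": joint speeds; "joint_efforts": joint torques, N m; "tool_pos": TCP position; "orientation": TCP orientation; "ft_force": force on the tool from outside, world axes, zero at the start; "moment": the same for the moment, N m; "opening": opening from 0.0 (shut) to 1.0 (fully open).
Only numpy, scipy, OpenCV 4.12 (cv2) and the standard library are available. Lean on these libraries where they do the work, as an engineer would, in place of code of your own. Each camera call takes 0.05 s, during which the arm holds its last target. There are 200 camera calls.

### The job

The plaster torso's stone slab hangs free at its neck end. Slide the beech wedge, thin end first and flat on the bench, under the middle of that end and straight in, until you feel it bind against the slab, then let go and leave it tight. Push it home gently, do not knock the slab or the torso with the hand, and leave the other things where they lie.

Things in the scene. Friction and masses are not known exactly. Their poses are not given: they have to be found in the camera images.
- slab: Grey stone slab, 230 wide, 300 long, 65 mm thick, on two wooden bearers, a white plaster torso lying on it (its top up to 225 mm above the bench). Too heavy to move. Origin: middle of its overhanging (neck) end, at bench level within 3 mm. Axis y is level and points out of that end, away from the slab; x along the end's edge, z up. The slab spans y -300 to 0 and x -115 to 115 mm.
- lip (a point): Middle of the lower edge of the slab's overhanging end, where it meets the wedge; axes as the slab's. Under it is an open slot, 230 mm wide and 130 mm deep (the front bearer ends it), 18.5 to 24.5 mm high: it differs each time.
- neck (a point): Underside of the tip of the torso's neck stump (64 mm thick), 85 mm out from the slab's end over the slot's middle, 131 mm above the bench within 4 mm. A hand held upright over the wedge would meet the neck: lean the hand back from the slab by 35 to 45 degrees from vertical.
- wedge: Loose beech wedge, 42 wide (x), 170 mm long (y), about 110 g, flat on the bench at first. Origin: middle of its flat underside. The top slopes evenly (1 in 5) from 5 mm high at the thin end (y -85 mm) to 39 mm at the thick end (y +85 mm). It stays where it is pushed: it jams by friction. When tight, its thin end is 67 to 98 mm inside the slot.
- slope (a point): Middle of the wedge's sloping top face, 22 mm above its underside. z is square to that face, y runs up the slope to the thick end. When tight, the lip lies on this face. Sliding on the bench drags with up to about 5 N; when it binds the push rises sharply, and 8 to 20 N along the bench makes it tight and keeps it so.
- offcut: Bystander: loose flat beech offcut, 42 x 110 x 24 mm, of even thickness, lying flat near the wedge. Origin under its middle.
- mallet: Bystander: wooden mallet lying on the bench, head 76 mm thick and 100 mm long (y -50 to 50 mm), handle on to y +218 mm. Origin under the middle of the head.
- spatula: Bystander: plaster spatula with wooden handle, 200 mm long, lying flat. Origin under its middle, x along it.
- brush: Bystander: brush, 190 mm long, lying flat. Origin under its middle, x along it.
- tin: Bystander: steel tin, 60 mm thick, 75 mm high. Origin under its middle.
Not all that is in view belongs to the job. What is shaped like the wedge but pink or red is not meant.

How it is judged:
On the way:
1. the wedge is pushed under the slab's end until it binds (it bears on the slab with more than 3 N) (contact force between wedge and slab above 3 N and z of lip in the frame of slope below 0.0015 m and x of wedge in the frame of slab between -0.035 and 0.035 m), for 0.1 s.
At the end, for the whole second after the job is handed in: The wedge lies at rest, flat on the bench (within 0.06 rad), under the slab's overhanging end, within 35 mm of its middle and within 0.2 rad of straight in, its sloping top against the slab's lower edge (within 1.5 mm) and still bearing on it with more than 0.3 N (z of lip in the frame of slope below 0.0015 m and angle between wedge's own z axis and vertical below 0.06 rad and angle between the y axis of wedge and the y axis of slab, either way round below 0.2 rad and x of wedge in the frame of slab between -0.035 and 0.035 m and contact force between wedge and slab above 0.3 N and linear speed of wedge below 0.01 m/s); the robot touches nothing.
It fails at once if the wedge is driven too hard: it bears on the slab with more than 60 N (contact force between wedge and slab above 60 N).
It fails at once if the hand knocks the slab or the torso (more than 5 N) (contact force between any of the arm, the fingers and slab above 5 N).
It fails at once if one of the other things on the bench is moved more than 30 mm (distance of any of offcut, mallet, spatula, brush, tin from where it was at the start of the episode above 0.03 m).
It also fails if it takes over 42 s, if anything falls off the work surface, if the arm or the gripper's body presses on something with over 40 N, if the wrist force passes 120 N, or if a joint passes its speed limit or range.

## Working session

There is one attempt and no reset: what is moved stays moved. The work goes in short steps, Python scripts to look and compute and a tool call to move; the robot and the scene stay as the last step left them, time stands still between calls to the robot, and variables do not carry over. Pictures are saved under pics/ and viewed, about 8 in all and at most 12, crops included, and the job is handed in when it is done.

Besides the shell and the picture viewer there is one more tool, called by a JSON object that holds its "api" and its "payload", one argument or row to a line. move_arm: Moves the arm, as the interface text tells. Its arguments: {"type":"object","properties":{"plan":{"type":"array"}},"required":["plan"]}

```bash
mkdir -p pics; cat > h.py <<'E'
import numpy as np,cv2
from station import monitor,optics,order
def cloud(n):
    im,d=optics.read_camera(n);c=optics.get_calibration(n)
    K=np.array(c["camera_matrix"]);R=cv2.Rodrigues(np.array(c["rvec"],float))[0];t=np.array(c["tvec"],float).ravel()
    v,u=np.mgrid[0:400,0:640]
    p=np.stack([(u-K[0,2])/K[0,0]*d,(v-K[1,2])/K[1,1]*d,d],-1)
    P=(p-t)@R; P[d==0]=np.nan
    return im,d,P
def save(n,im): cv2.imwrite('pics/'+n,im[:,:,::-1])
E
python3 - <<'E'
from h import *
for n in("top","side"):
    im,d,P=cloud(n);save(n+'0.png',im);np.savez(n+'0.npz',im=im,d=d,P=P)
    c=optics.get_calibration(n);R=cv2.Rodrigues(np.array(c["rvec"],float))[0];print(n,-R.T@np.array(c["tvec"]).ravel(),R[2])
print(monitor.sense())
E
```

```text
top [ 0.32207992 -0.14442069  1.14309584] [ 0.2301085   0.01356668 -0.97307041]
side [0.30253982 0.42410375 0.88049201] [ 0.25483983 -0.58398039 -0.77072924]
{'t': 0.1, 'joints': array([ 1.05288961,  0.47771892,  0.0223161 ,  1.55631956, -0.01147958,
        1.1093191 , -0.0831028 ]), 'qvel': array([ 1.48911864e-03, -2.92847347e-03, -1.37109825e-03, -3.57458703e-03,
        2.26821807e-04, -4.23384958e-04,  8.17878291e-05]), 'joint_efforts': array([ 4.15678704e-03, -5.84089136e+01,  1.53978020e+00, -2.73312020e+01,
       -5.42397494e-02,  1.31547588e-02,  9.00180517e-07]), 'tool_pos': array([ 0.26872668, -0.61861508,  0.2217914 ]), 'orientation': array([[ 9.17177773e-01,  3.98477536e-01, -7.64908728e-04],
       [ 3.98478251e-01, -9.17176640e-01,  1.44731986e-03],
       [-1.24831965e-04, -1.63224910e-03, -9.99998660e-01]]), 'ft_force': array([0.56375792, 0.12912984, 0.11244806]), 'moment': array([-0.0286622 ,  0.01551946,  0.00456097]), 'opening': 1.0029659649185079}
```

View pics/top0.png

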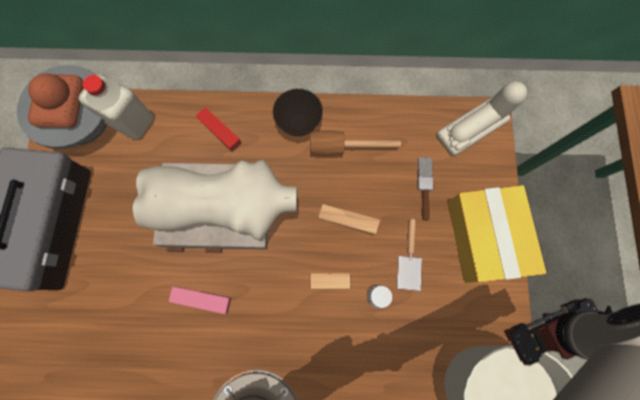

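View pics/side0.png

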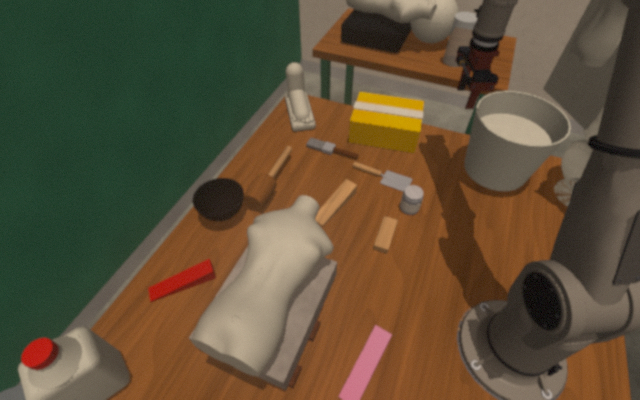

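The top view shows the slab and torso at about (210,205), with the neck pointing right. The wedge is at (349,219), the offcut at (330,281), the mallet at (350,144), and the tin at (380,296). Next I'll measure the slab and the wedge.

```bash
python3 - <<'E'
import numpy as np,cv2
for n in("top","side"):
    z=np.load(n+'0.npz');P=z['P'];im=z['im'].astype(int);x,y,h=P[...,0],P[...,1],P[...,2]
    b=(h<0.01)&(x>.3)&(x<.8)&(y<0)&(y>-.6);print(n,'bench z',np.nanmedian(h[b]))
    zone=dict(top=(300,395,195,240),side=(312,362,175,230))[n]
    m=np.zeros(h.shape,bool);m[zone[2]:zone[3],zone[0]:zone[1]]=1
    hsv=cv2.cvtColor(z['im'],cv2.COLOR_RGB2HSV)
    br=m&(im.sum(-1)>400)&(h<0.06)&(hsv[...,1]>60)
    k,l,s,_=cv2.connectedComponentsWithStats(br.astype(np.uint8));i=1+np.argmax(s[1:,4]);br=l==i
    Q=P[br];Q=Q[~np.isnan(Q).any(1)]
    print(len(Q));r=cv2.minAreaRect(Q[:,:2].astype(np.float32)*1000);print('rect mm',r,cv2.boxPoints(r))
    c=Q.mean(0);u=np.linalg.svd(Q[:,:2]-c[:2],full_matrices=0)[2][0];s_=(Q[:,:2]-c[:2])@u
    print('c',c,'u',u,'slope',np.polyfit(s_,Q[:,2],1),s_.min(),s_.max())
    # slab top: height ~.085
    S=(h>.075)&(h<.098)&(hsv[...,1]<60)&(x>.3)&(x<.8)&(y>-.3)
    if n=='top': S&=np.abs(np.gradient(h)[0])<.004
    Q=P[S];print('slab pts',len(Q),np.median(Q,0));
    r=cv2.minAreaRect(Q[:,:2].astype(np.float32)*1000);print(r,cv2.boxPoints(r))
    o=z['im'].copy();o[S]=[255,0,255];o[br]=[0,255,0]
    o=o[140:270,120:400] if n=='top' else o[160:400,180:440]
    cv2.imwrite(f'pics/{n}1.png',cv2.resize(o[...,::-1],None,fx=2,fy=2))
a=cv2.imread('pics/top1.png');b=cv2.imread('pics/side1.png');b=cv2.resize(b,(int(b.shape[1]*.68),int(b.shape[0]*.68)))
w=max(a.shape[1],b.shape[1]);f=lambda q:np.pad(q,((0,0),(0,w-q.shape[1]),(0,0)))
cv2.imwrite('pics/m1.png',np.vstack([f(a),f(b)]))
E
```

```text
top bench z 0.0007568415843728602
865
rect mm ((539.04248046875, -241.17469787597656), (175.3240509033203, 42.750755310058594), 73.21990966796875) [[ 493.26932 -318.933  ]
 [ 534.19977 -331.27512]
 [ 584.8157  -163.41638]
 [ 543.8852  -151.07428]]
c [ 0.53845736 -0.24093077  0.02300686] u [0.29167044 0.95651887] slope [-0.19142428  0.02300686] -0.08775386315345761 0.08760412434573812
slab pts 2677 [0.47850333 0.19174919 0.08757761]
((563.7805786132812, 210.51275634765625), (1032.76611328125, 458.869140625), 88.12863159179688) [[ 317.60553 -298.10254]
 [ 776.2299  -313.08728]
 [ 809.9556   719.12805]
 [ 351.33124  734.1128 ]]
side bench z -0.001472082965262367
209
rect mm ((529.0836181640625, -251.99673461914062), (131.6908721923828, 25.728374481201172), 79.19376373291016) [[ 504.10233 -314.26263]
 [ 529.37445 -319.0864 ]
 [ 554.06494 -189.73083]
 [ 528.7928  -184.90707]]
c [ 0.5288832  -0.26138069  0.0255486 ] u [0.25373202 0.96727455] slope [-0.1950088  0.0255486] -0.05651381092571088 0.07531770118365151
slab pts 1328 [0.47477532 0.16633912 0.08469611]
((637.544677734375, 213.13107299804688), (533.0577392578125, 311.3667297363281), 28.069103240966797) [[329.1101  225.09158]
 [475.6194  -49.65238]
 [945.97925 201.17056]
 [799.47    475.91452]]
```

View pics/m1.png

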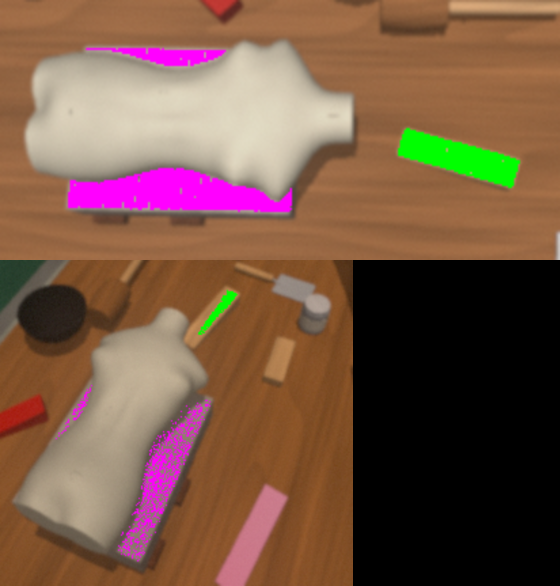

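Crop: the wedge mask (green) is good, with its thin end already facing the slab. The slab's top (magenta) shows on both sides of the torso. Next I'll fit the slab rectangle.

```bash
python3 - <<'E'
import numpy as np,cv2
from scipy.optimize import least_squares
z=np.load('top0.npz');P=z['P'];x,y,h=P[...,0],P[...,1],P[...,2]
hsv=cv2.cvtColor(z['im'],cv2.COLOR_RGB2HSV)
S=(h>.08)&(h<.095)&(hsv[...,1]<60);m=np.zeros_like(S);m[160:250,150:272]=1;S&=m
S=cv2.morphologyEx(S.astype(np.uint8),cv2.MORPH_OPEN,np.ones((3,3)))>0
Q=P[S]*1000;print(len(Q),np.median(Q[:,2]),'px mm',1000*abs(y[240,201]-y[240,200]))
# strip low-x edge: per column, lowest row; strip high-x: highest row
lo=[];hi=[]
for c in range(157,264):
    r=np.where(S[:,c])[0]
    a=r[r>200];b=r[r<200]
    if len(a):lo.append(P[a.max(),c,:2]*1000)
    if len(b):hi.append(P[b.min(),c,:2]*1000)
lo=np.array(lo);hi=np.array(hi)
def rl(A):
    l=cv2.fitLine(A.astype(np.float32),cv2.DIST_HUBER,0,.01,.01).ravel();return l
L=rl(lo);H=rl(hi);print('lo',L,'hi',H, np.degrees(np.arctan2(L[0],L[1])),np.degrees(np.arctan2(H[0],H[1])))
d=L[:2]*np.sign(L[1]); n=np.array([d[1],-d[0]]) # d ~ +Y (inward), n ~ +X
print('width',(hi-lo.mean(0))@n.mean() if 0 else np.median((hi-L[2:])@n))
fr=[];bk=[]
for r in range(215,250):
    c=np.where(S[r])[0]
    if len(c)>15: fr.append(P[r,c.max(),:2]*1000);bk.append(P[r,c.min(),:2]*1000); print(r,c.min(),c.max(),np.round((bk[-1]-L[2:])@d,1),np.round((fr[-1]-L[2:])@d,1),np.round((fr[-1]-L[2:])@n,1))
# neck
N=(h>.12)&(h<.25)&(y<.0)&(x>.4)&(x<.7);m=np.zeros_like(N);m[175:225,275:305]=1
q=P[N&m]*1000;print('neck',q.min(0),q.max(0))
tip=q[q[:,1]<q[:,1].min()+15];print(tip.mean(0),tip[:,0].min(),tip[:,0].max())
E
```

```text
2179 86.90599643297355 px mm 1.7806242236199088
lo [ 4.5847297e-03 -9.9998951e-01  4.4469876e+02  1.3429559e+02] hi [1.5044962e-03 9.9999887e-01 6.6921069e+02 1.7499982e+02] 179.7373 0.08620131
width 224.8865069598088
224 195 216 46.9 -11.1 55.7
225 191 219 56.8 -18.7 53.6
226 187 222 68.6 -26.9 51.2
227 183 224 79.1 -32.2 48.7
228 179 228 91.1 -43.4 46.1
229 155 231 153.1 -51.7 43.6
230 155 233 154.1 -56.8 41.4
231 155 235 153.0 -63.5 37.9
232 155 242 152.2 -81.5 36.5
233 155 247 153.2 -96.3 33.2
234 155 249 152.4 -101.4 30.9
235 155 251 151.8 -107.8 27.6
236 154 252 154.0 -109.7 25.7
237 154 264 154.0 -141.8 24.2
238 154 264 154.5 -142.4 21.0
239 154 264 155.8 -142.3 18.5
240 154 264 153.8 -142.3 16.0
241 154 264 152.5 -143.2 12.5
242 154 264 153.2 -142.7 10.4
243 154 264 151.9 -142.9 7.7
244 159 264 141.0 -143.3 4.7
245 206 264 12.1 -143.2 2.3
neck [508.54731248 -94.66550331 152.8288536 ] [615.80922586 -38.19758565 201.78110676]
[554.35782122 -87.79034842 186.5997091 ] 527.7776540947367 588.6661820386548
```

```bash
python3 - <<'E'
import numpy as np
P=np.load('top0.npz')['P'].reshape(-1,3)*1000;S=np.load('side0.npz')['P'].reshape(-1,3)*1000
for n,C in(('top',P),('side',S)):
    C=C[~np.isnan(C).any(1)]
    def bb(n,x0,x1,y0,y1,z0,z1):
        q=C[(C[:,0]>x0)&(C[:,0]<x1)&(C[:,1]>y0)&(C[:,1]<y1)&(C[:,2]>z0)&(C[:,2]<z1)]
        if len(q):print(n,len(q),np.percentile(q,1,axis=0).round(),np.percentile(q,99,axis=0).round())
    print(n)
    bb('mallethead',600,780,-260,-100,50,120)
    bb('mallet handle',600,780,-400,-262,15,90)
    bb('neck tip top',480,620,-110,-80,100,250)
    bb('tin',340,440,-360,-250,60,90)
    bb('tools',440,680,-480,-330,8,80)
E
```

```text
top
mallethead 664 [ 728. -222.   51.] [ 780. -110.   78.]
mallet handle 322 [ 755. -389.   33.] [ 778. -263.   49.]
neck tip top 166 [528. -95. 157.] [587. -80. 199.]
tin 69 [ 341. -341.   62.] [ 352. -300.   80.]
tools 637 [ 447. -479.    9.] [ 679. -411.   25.]
side
mallethead 515 [ 731. -221.   51.] [ 779. -120.   75.]
mallet handle 199 [ 757. -387.   27.] [ 779. -263.   46.]
neck tip top 120 [529. -94. 158.] [588. -80. 195.]
tin 56 [ 340. -342.   61.] [ 354. -299.   77.]
tools 375 [ 449. -478.    8.] [ 678. -410.   21.]
```

{"api": "move_arm", "payload": {
  "plan": [
    {"x": 0.84,"y": 0.93,"z": 0,"wz": 0.75},
    {"x": 0.84,"y": 0.93,"z": 0,"wz": 0.75},
    {"x": 0.84,"y": 0.93,"z": 0,"wz": 0.75},
    {"x": 0.84,"y": 0.93,"z": 0,"wz": 0.75},
    {"x": 0.84,"y": 0.93,"z": 0,"wz": 0.75},
    {"x": 0.84,"y": 0.93,"z": 0,"wz": 0.75},
    {"x": 0.84,"y": 0.93,"z": 0,"wz": 0.75},
    {"x": 0.84,"y": 0.93,"z": 0,"wz": 0.75},
    {"x": 0.84,"y": 0.93,"z": 0,"wz": 0.75},
    {"x": 0.84,"y": 0.93,"z": 0,"wz": 0.75},
    {"x": 0.84,"y": 0.93,"z": 0,"wz": 0.75},
    {"z": 0}
  ]
}}

```text
invalid input at $.plan[0]: expected keys x, y, z, wx, wy, wz, fingers
```

```bash
python3 - <<'E'
import numpy as np
C=np.load('side0.npz')['P'].reshape(-1,3)*1000
q=C[(C[:,0]>350)&(C[:,0]<700)&(C[:,1]>-700)&(C[:,1]<-440)&(C[:,2]>40)&(C[:,2]<250)]
print(np.percentile(q,2,axis=0),np.percentile(q,98,axis=0))
E
```

```text
[ 378.36763703 -694.28296514   43.78525924] [ 611.58912099 -534.54759395  101.93834657]
```

{"api": "move_arm", "payload": {
  "plan": [
    {"x": 0.84,"y": 0.93,"z": 0,"wx": 0,"wy": 0,"wz": 0.75,"fingers": 100},
    {"x": 0.84,"y": 0.93,"z": 0,"wx": 0,"wy": 0,"wz": 0.75,"fingers": 100},
    {"x": 0.84,"y": 0.93,"z": 0,"wx": 0,"wy": 0,"wz": 0.75,"fingers": 100},
    {"x": 0.84,"y": 0.93,"z": 0,"wx": 0,"wy": 0,"wz": 0.75,"fingers": 100},
    {"x": 0.84,"y": 0.93,"z": 0,"wx": 0,"wy": 0,"wz": 0.75,"fingers": 100},
    {"x": 0.84,"y": 0.93,"z": 0,"wx": 0,"wy": 0,"wz": 0.75,"fingers": 100},
    {"x": 0.84,"y": 0.93,"z": 0,"wx": 0,"wy": 0,"wz": 0.75,"fingers": 100},
    {"x": 0.84,"y": 0.93,"z": 0,"wx": 0,"wy": 0,"wz": 0.75,"fingers": 100},
    {"x": 0.84,"y": 0.93,"z": 0,"wx": 0,"wy": 0,"wz": 0.75,"fingers": 100},
    {"x": 0.84,"y": 0.93,"z": 0,"wx": 0,"wy": 0,"wz": 0.75,"fingers": 100},
    {"x": 0.84,"y": 0.93,"z": 0,"wx": 0,"wy": 0,"wz": 0.75,"fingers": 100},
    {"x": 0,"y": 0,"z": 0,"wx": 0,"wy": 0,"wz": 0,"fingers": 100}
  ]
}}

```text
t: 1.1
tool_pos: [0.505, -0.3561, 0.2225]
orientation: [[0.28, 0.96, 0.003], [0.96, -0.28, 0.004], [0.005, 0.001, -1.0]]
ft_force: [0.2, -0.1, 0.2]
opening: 1.001
```

{"api": "move_arm", "payload": {
  "plan": [
    {"x": 0,"y": 0,"z": -0.5,"wx": 0.9,"wy": -0.27,"wz": 0,"fingers": 100},
    {"x": 0,"y": 0,"z": -0.5,"wx": 0.9,"wy": -0.27,"wz": 0,"fingers": 100},
    {"x": 0,"y": 0,"z": -0.5,"wx": 0.9,"wy": -0.27,"wz": 0,"fingers": 100},
    {"x": 0,"y": 0,"z": -0.5,"wx": 0.9,"wy": -0.27,"wz": 0,"fingers": 100},
    {"x": 0,"y": 0,"z": -0.5,"wx": 0.9,"wy": -0.27,"wz": 0,"fingers": 100},
    {"x": 0,"y": 0,"z": -0.5,"wx": 0.9,"wy": -0.27,"wz": 0,"fingers": 100},
    {"x": 0,"y": 0,"z": -0.5,"wx": 0.9,"wy": -0.27,"wz": 0,"fingers": 100},
    {"x": 0,"y": 0,"z": -0.5,"wx": 0.9,"wy": -0.27,"wz": 0,"fingers": 100},
    {"x": 0,"y": 0,"z": 0,"wx": 0,"wy": 0,"wz": 0,"fingers": 100},
    {"x": 0,"y": 0,"z": 0,"wx": 0,"wy": 0,"wz": 0,"fingers": 100}
  ]
}}

```text
t: 1.93
tool_pos: [0.4983, -0.364, 0.1201]
orientation: [[0.213, 0.956, 0.203], [0.673, -0.294, 0.679], [0.709, -0.008, -0.705]]
ft_force: [0.2, 0.7, 1.1]
opening: 1.0
```

{"api": "move_arm", "payload": {
  "plan": [
    {"x": 0.16,"y": 0.45,"z": -0.7,"wx": 0,"wy": 0,"wz": 0,"fingers": 100},
    {"x": 0.16,"y": 0.45,"z": -0.7,"wx": 0,"wy": 0,"wz": 0,"fingers": 100},
    {"x": 0.16,"y": 0.45,"z": -0.7,"wx": 0,"wy": 0,"wz": 0,"fingers": 100},
    {"x": 0.16,"y": 0.45,"z": -0.7,"wx": 0,"wy": 0,"wz": 0,"fingers": 100},
    {"x": 0.16,"y": 0.45,"z": -0.6,"wx": 0,"wy": 0,"wz": 0,"fingers": 100},
    {"x": 0,"y": 0,"z": 0,"wx": 0,"wy": 0,"wz": 0,"fingers": 100},
    {"x": 0,"y": 0,"z": 0,"wx": 0,"wy": 0,"wz": 0,"fingers": 100}
  ]
}}

```text
t: 2.52
tool_pos: [0.5213, -0.3057, 0.0399]
orientation: [[0.205, 0.958, 0.202], [0.677, -0.288, 0.678], [0.707, -0.002, -0.707]]
ft_force: [-0.0, 0.2, 1.5]
opening: 1.0
```

```bash
python3 - <<'E'
from h import *
im,d,P=cloud('top');im2,_,_=cloud('side')
save('c2.png',np.hstack([cv2.resize(im[150:300,260:460],None,fx=2,fy=2),cv2.resize(im2[100:250,260:460],None,fx=2,fy=2)]))
E
```

```text
(no output)
```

View pics/c2.png

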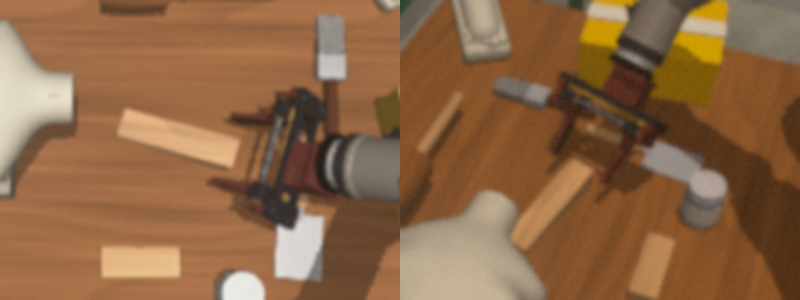

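Both fingers straddle the wedge's thick end (crop tips at (235,118) and (212,183)) and nothing has been disturbed. Next I'll descend and grip.

{"api": "move_arm", "payload": {
  "plan": [
    {"x": 0.04,"y": 0.18,"z": -0.5,"wx": 0,"wy": 0,"wz": 0,"fingers": 100},
    {"x": 0.04,"y": 0.18,"z": -0.5,"wx": 0,"wy": 0,"wz": 0,"fingers": 100},
    {"x": 0,"y": 0,"z": 0,"wx": 0,"wy": 0,"wz": 0,"fingers": 100},
    {"x": 0,"y": 0,"z": 0,"wx": 0,"wy": 0,"wz": 0,"fingers": 60},
    {"x": 0,"y": 0,"z": 0,"wx": 0,"wy": 0,"wz": 0,"fingers": 50},
    {"x": 0,"y": 0,"z": 0,"wx": 0,"wy": 0,"wz": 0,"fingers": 40},
    {"x": 0,"y": 0,"z": 0,"wx": 0,"wy": 0,"wz": 0,"fingers": 30},
    {"x": 0,"y": 0,"z": 0,"wx": 0,"wy": 0,"wz": 0,"fingers": 20},
    {"x": 0,"y": 0,"z": 0,"wx": 0,"wy": 0,"wz": 0,"fingers": 0},
    {"x": 0,"y": 0,"z": 0,"wx": 0,"wy": 0,"wz": 0,"fingers": 0},
    {"x": 0,"y": 0,"z": 0,"wx": 0,"wy": 0,"wz": 0,"fingers": 0},
    {"x": 0,"y": 0,"z": 0,"wx": 0,"wy": 0,"wz": 0,"fingers": 0}
  ]
}}

```text
t: 3.62
tool_pos: [0.5221, -0.2983, 0.0128]
orientation: [[0.208, 0.957, 0.204], [0.675, -0.291, 0.678], [0.708, -0.004, -0.706]]
ft_force: [0.3, -0.7, 0.9]
opening: 0.476
```

{"api": "move_arm", "payload": {
  "plan": [
    {"x": 0.23,"y": 0.4,"z": 0,"wx": 0,"wy": 0,"wz": 0.47,"fingers": 0},
    {"x": 0.23,"y": 0.4,"z": 0,"wx": 0,"wy": 0,"wz": 0.47,"fingers": 0},
    {"x": 0.23,"y": 0.4,"z": 0,"wx": 0,"wy": 0,"wz": 0.47,"fingers": 0},
    {"x": 0.23,"y": 0.4,"z": 0,"wx": 0,"wy": 0,"wz": 0.47,"fingers": 0},
    {"x": 0.23,"y": 0.4,"z": 0,"wx": 0,"wy": 0,"wz": 0.47,"fingers": 0},
    {"x": 0.23,"y": 0.4,"z": 0,"wx": 0,"wy": 0,"wz": 0.47,"fingers": 0},
    {"x": 0,"y": 0,"z": 0,"wx": 0,"wy": 0,"wz": 0,"fingers": 0},
    {"x": 0,"y": 0,"z": 0,"wx": 0,"wy": 0,"wz": 0,"fingers": 0}
  ]
}}

```text
t: 4.28
tool_pos: [0.557, -0.2368, 0.0128]
orientation: [[0.002, 1.0, -0.003], [0.705, 0.001, 0.709], [0.709, -0.004, -0.705]]
ft_force: [0.6, 1.2, 1.8]
opening: 0.475
```

```bash
python3 - <<'E'
from h import *
im,d,P=cloud('top');im2,_,_=cloud('side')
m=np.zeros((400,640),bool);m[180:235,290:370]=1
hsv=cv2.cvtColor(im,cv2.COLOR_RGB2HSV);b=m&(im.astype(int).sum(-1)>400)&(P[...,2]<.06)&(hsv[...,1]>60)
k,l,s,_=cv2.connectedComponentsWithStats(b.astype(np.uint8));b=l==1+np.argmax(s[1:,4])
Q=P[b];r=cv2.minAreaRect(Q[:,:2].astype(np.float32)*1000);print(len(Q),r);print(cv2.boxPoints(r))
pt=[]
for c in np.unique(np.where(b)[1]):
    q=P[b[:,c].nonzero()[0],c]; pt.append(q.mean(0))
pt=np.array(pt)*1000;print(np.round(pt[::4],1),np.polyfit(pt[3:-12,1],pt[3:-12,0],1),np.polyfit(pt[3:-12,1],pt[3:-12,2],1))
print(monitor.sense()['ft_force'],monitor.sense()['tool_pos'])
save('c3.png',np.hstack([cv2.resize(im[150:300,260:460],None,fx=2,fy=2),cv2.resize(im2[100:250,260:460],None,fx=2,fy=2)]))
E
```

```text
873 ((556.1222534179688, -177.4476318359375), (173.55010986328125, 43.30035400390625), 89.9245376586914)
[[ 534.3578   -264.1941  ]
 [ 577.6581   -264.25113 ]
 [ 577.8867    -90.70117 ]
 [ 534.5864    -90.644135]]
[[ 539.   -90.8    4.7]
 [ 556.6 -102.1    8. ]
 [ 556.2 -113.9   11.3]
 [ 555.9 -125.6   14.2]
 [ 556.  -137.3   15.4]
 [ 555.7 -148.9   17.9]
 [ 555.7 -160.5   19.6]
 [ 555.4 -172.    22.5]
 [ 555.5 -183.6   23.3]
 [ 555.3 -195.    26. ]
 [ 555.  -206.4   28.6]
 [ 554.7 -217.7   31.3]
 [ 554.4 -228.9   34.3]
 [ 554.4 -240.2   35.6]
 [ 555.8 -251.5   37.6]] [1.28084543e-02 5.57717590e+02] [ -0.19065585 -10.77140034]
[0.37011628 1.06033094 1.9498186 ] [ 0.55601312 -0.23831443  0.01276282]
```

View pics/c3.png

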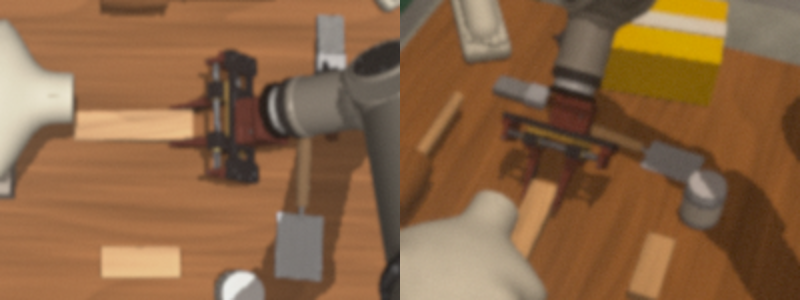

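The wedge is straight, centred on x≈556 mm, with its thin end at y≈−92 mm, facing the slot under the neck. It should bind after 149–180 mm, so I'll advance 125 mm and then creep.

{"api": "move_arm", "payload": {
  "plan": [
    {"x": 0,"y": 0.5,"z": 0,"wx": 0,"wy": 0,"wz": 0,"fingers": 0},
    {"x": 0,"y": 0.5,"z": 0,"wx": 0,"wy": 0,"wz": 0,"fingers": 0},
    {"x": 0,"y": 0.5,"z": 0,"wx": 0,"wy": 0,"wz": 0,"fingers": 0},
    {"x": 0,"y": 0.5,"z": 0,"wx": 0,"wy": 0,"wz": 0,"fingers": 0},
    {"x": 0,"y": 0.5,"z": 0,"wx": 0,"wy": 0,"wz": 0,"fingers": 0},
    {"x": 0,"y": 0.5,"z": 0,"wx": 0,"wy": 0,"wz": 0,"fingers": 0},
    {"x": 0,"y": 0.5,"z": 0,"wx": 0,"wy": 0,"wz": 0,"fingers": 0},
    {"x": 0,"y": 0.5,"z": 0,"wx": 0,"wy": 0,"wz": 0,"fingers": 0},
    {"x": 0,"y": 0.5,"z": 0,"wx": 0,"wy": 0,"wz": 0,"fingers": 0},
    {"x": 0,"y": 0.4,"z": 0,"wx": 0,"wy": 0,"wz": 0,"fingers": 0},
    {"x": 0,"y": 0,"z": 0,"wx": 0,"wy": 0,"wz": 0,"fingers": 0},
    {"x": 0,"y": 0,"z": 0,"wx": 0,"wy": 0,"wz": 0,"fingers": 0}
  ]
}}

```text
t: 5.38
tool_pos: [0.5557, -0.1135, 0.0128]
orientation: [[0.002, 1.0, -0.006], [0.704, 0.003, 0.71], [0.71, -0.005, -0.704]]
ft_force: [-0.8, 1.4, 2.2]
opening: 0.476
```

{"api": "move_arm", "payload": {
  "plan": [
    {"x": 0,"y": 0.06,"z": 0,"wx": 0,"wy": 0,"wz": 0,"fingers": 0},
    {"x": 0,"y": 0.06,"z": 0,"wx": 0,"wy": 0,"wz": 0,"fingers": 0},
    {"x": 0,"y": 0.06,"z": 0,"wx": 0,"wy": 0,"wz": 0,"fingers": 0},
    {"x": 0,"y": 0.06,"z": 0,"wx": 0,"wy": 0,"wz": 0,"fingers": 0},
    {"x": 0,"y": 0.06,"z": 0,"wx": 0,"wy": 0,"wz": 0,"fingers": 0},
    {"x": 0,"y": 0.06,"z": 0,"wx": 0,"wy": 0,"wz": 0,"fingers": 0},
    {"x": 0,"y": 0.06,"z": 0,"wx": 0,"wy": 0,"wz": 0,"fingers": 0},
    {"x": 0,"y": 0.06,"z": 0,"wx": 0,"wy": 0,"wz": 0,"fingers": 0},
    {"x": 0,"y": 0.06,"z": 0,"wx": 0,"wy": 0,"wz": 0,"fingers": 0},
    {"x": 0,"y": 0.06,"z": 0,"wx": 0,"wy": 0,"wz": 0,"fingers": 0},
    {"x": 0,"y": 0.06,"z": 0,"wx": 0,"wy": 0,"wz": 0,"fingers": 0},
    {"x": 0,"y": 0.06,"z": 0,"wx": 0,"wy": 0,"wz": 0,"fingers": 0}
  ]
}}

```text
t: 6.38
tool_pos: [0.5566, -0.0977, 0.0127]
orientation: [[0.003, 1.0, -0.002], [0.706, -0.0, 0.708], [0.708, -0.004, -0.706]]
ft_force: [0.2, -4.0, 5.1]
opening: 0.474
```

{"api": "move_arm", "payload": {
  "plan": [
    {"x": 0,"y": 0.04,"z": 0,"wx": 0,"wy": 0,"wz": 0,"fingers": 0},
    {"x": 0,"y": 0.04,"z": 0,"wx": 0,"wy": 0,"wz": 0,"fingers": 0},
    {"x": 0,"y": 0.04,"z": 0,"wx": 0,"wy": 0,"wz": 0,"fingers": 0},
    {"x": 0,"y": 0.04,"z": 0,"wx": 0,"wy": 0,"wz": 0,"fingers": 0},
    {"x": 0,"y": 0.04,"z": 0,"wx": 0,"wy": 0,"wz": 0,"fingers": 0},
    {"x": 0,"y": 0.04,"z": 0,"wx": 0,"wy": 0,"wz": 0,"fingers": 0}
  ]
}}

```text
t: 6.88
tool_pos: [0.5566, -0.0917, 0.0127]
orientation: [[0.003, 1.0, -0.002], [0.706, -0.0, 0.708], [0.708, -0.004, -0.706]]
ft_force: [0.7, -3.5, 5.4]
opening: 0.477
```

Steady drag, so no binding yet.

{"api": "move_arm", "payload": {
  "plan": [
    {"x": 0,"y": 0.03,"z": 0,"wx": 0,"wy": 0,"wz": 0,"fingers": 0},
    {"x": 0,"y": 0.03,"z": 0,"wx": 0,"wy": 0,"wz": 0,"fingers": 0},
    {"x": 0,"y": 0.03,"z": 0,"wx": 0,"wy": 0,"wz": 0,"fingers": 0},
    {"x": 0,"y": 0.03,"z": 0,"wx": 0,"wy": 0,"wz": 0,"fingers": 0}
  ]
}}

```text
t: 7.22
tool_pos: [0.5565, -0.0887, 0.0127]
orientation: [[0.003, 1.0, -0.002], [0.706, -0.0, 0.708], [0.708, -0.004, -0.706]]
ft_force: [0.3, -4.4, 4.3]
opening: 0.475
```

{"api": "move_arm", "payload": {
  "plan": [
    {"x": 0,"y": 0.03,"z": 0,"wx": 0,"wy": 0,"wz": 0,"fingers": 0},
    {"x": 0,"y": 0.03,"z": 0,"wx": 0,"wy": 0,"wz": 0,"fingers": 0},
    {"x": 0,"y": 0.03,"z": 0,"wx": 0,"wy": 0,"wz": 0,"fingers": 0}
  ]
}}

```text
t: 7.47
tool_pos: [0.5566, -0.0865, 0.0127]
orientation: [[0.003, 1.0, -0.002], [0.706, -0.0, 0.708], [0.708, -0.004, -0.706]]
ft_force: [0.4, -4.1, 5.2]
opening: 0.475
```

{"api": "move_arm", "payload": {
  "plan": [
    {"x": 0,"y": 0.02,"z": 0,"wx": 0,"wy": 0,"wz": 0,"fingers": 0},
    {"x": 0,"y": 0.02,"z": 0,"wx": 0,"wy": 0,"wz": 0,"fingers": 0},
    {"x": 0,"y": 0.02,"z": 0,"wx": 0,"wy": 0,"wz": 0,"fingers": 0},
    {"x": 0,"y": 0.02,"z": 0,"wx": 0,"wy": 0,"wz": 0,"fingers": 0}
  ]
}}

```text
t: 7.8
tool_pos: [0.5566, -0.0845, 0.0127]
orientation: [[0.003, 1.0, -0.003], [0.706, -0.0, 0.708], [0.708, -0.004, -0.706]]
ft_force: [-0.6, -4.4, 4.7]
opening: 0.477
```

{"api": "move_arm", "payload": {
  "plan": [
    {"x": 0,"y": 0.02,"z": 0,"wx": 0,"wy": 0,"wz": 0,"fingers": 0},
    {"x": 0,"y": 0.02,"z": 0,"wx": 0,"wy": 0,"wz": 0,"fingers": 0},
    {"x": 0,"y": 0.02,"z": 0,"wx": 0,"wy": 0,"wz": 0,"fingers": 0},
    {"x": 0,"y": 0.02,"z": 0,"wx": 0,"wy": 0,"wz": 0,"fingers": 0}
  ]
}}

```text
t: 8.13
tool_pos: [0.5566, -0.0825, 0.0127]
orientation: [[0.003, 1.0, -0.002], [0.706, -0.0, 0.708], [0.708, -0.004, -0.706]]
ft_force: [0.4, -4.9, 5.2]
opening: 0.482
```

{"api": "move_arm", "payload": {
  "plan": [
    {"x": 0,"y": 0.02,"z": 0,"wx": 0,"wy": 0,"wz": 0,"fingers": 0},
    {"x": 0,"y": 0.02,"z": 0,"wx": 0,"wy": 0,"wz": 0,"fingers": 0},
    {"x": 0,"y": 0.02,"z": 0,"wx": 0,"wy": 0,"wz": 0,"fingers": 0},
    {"x": 0,"y": 0.02,"z": 0,"wx": 0,"wy": 0,"wz": 0,"fingers": 0}
  ]
}}

```text
t: 8.47
tool_pos: [0.5566, -0.0805, 0.0127]
orientation: [[0.003, 1.0, -0.002], [0.706, -0.0, 0.708], [0.708, -0.004, -0.706]]
ft_force: [0.4, -4.0, 5.9]
opening: 0.477
```

```bash
python3 - <<'E'
from h import *
im,d,P=cloud('top');im2,_,_=cloud('side')
save('c4.png',np.hstack([cv2.resize(im[150:300,230:430],None,fx=2,fy=2),cv2.resize(im2[110:260,230:430],None,fx=2,fy=2)]))
E
```

```text
(no output)
```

View pics/c4.png

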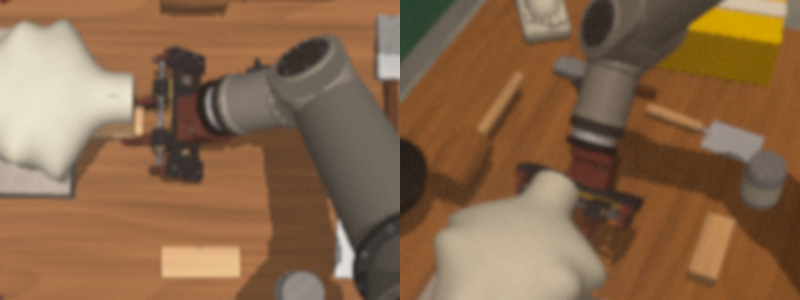

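The neck tip (crop x≈133) and the palm's front (x≈155) are still apart, and the offcut and tin are unmoved. Continuing to creep.

{"api": "move_arm", "payload": {
  "plan": [
    {"x": 0,"y": 0.02,"z": 0,"wx": 0,"wy": 0,"wz": 0,"fingers": 0},
    {"x": 0,"y": 0.02,"z": 0,"wx": 0,"wy": 0,"wz": 0,"fingers": 0},
    {"x": 0,"y": 0.02,"z": 0,"wx": 0,"wy": 0,"wz": 0,"fingers": 0},
    {"x": 0,"y": 0.02,"z": 0,"wx": 0,"wy": 0,"wz": 0,"fingers": 0}
  ]
}}

```text
t: 8.9
tool_pos: [0.5566, -0.0785, 0.0127]
orientation: [[0.003, 1.0, -0.002], [0.706, -0.0, 0.708], [0.708, -0.004, -0.706]]
ft_force: [0.3, -2.7, 5.8]
opening: 0.48
```

{"api": "move_arm", "payload": {
  "plan": [
    {"x": 0,"y": 0.02,"z": 0,"wx": 0,"wy": 0,"wz": 0,"fingers": 0},
    {"x": 0,"y": 0.02,"z": 0,"wx": 0,"wy": 0,"wz": 0,"fingers": 0},
    {"x": 0,"y": 0.02,"z": 0,"wx": 0,"wy": 0,"wz": 0,"fingers": 0},
    {"x": 0,"y": 0.02,"z": 0,"wx": 0,"wy": 0,"wz": 0,"fingers": 0}
  ]
}}

```text
t: 9.23
tool_pos: [0.5566, -0.0777, 0.0127]
orientation: [[0.003, 1.0, -0.002], [0.707, -0.001, 0.707], [0.707, -0.003, -0.707]]
ft_force: [-2.1, -9.1, 8.0]
opening: 0.474
```

The force is rising and the motion has stopped short, so it's binding. Next, small steps.

{"api": "move_arm", "payload": {
  "plan": [
    {"x": 0,"y": 0.02,"z": 0,"wx": 0,"wy": 0,"wz": 0,"fingers": 0},
    {"x": 0,"y": 0,"z": 0,"wx": 0,"wy": 0,"wz": 0,"fingers": 0}
  ]
}}

```text
t: 9.4
tool_pos: [0.5566, -0.0776, 0.0126]
orientation: [[0.003, 1.0, -0.002], [0.707, -0.001, 0.707], [0.707, -0.003, -0.707]]
ft_force: [-1.2, -8.7, 8.0]
opening: 0.476
```

{"api": "move_arm", "payload": {
  "plan": [
    {"x": 0,"y": 0.02,"z": 0,"wx": 0,"wy": 0,"wz": 0,"fingers": 0},
    {"x": 0,"y": 0,"z": 0,"wx": 0,"wy": 0,"wz": 0,"fingers": 0}
  ]
}}

```text
t: 9.57
tool_pos: [0.5566, -0.0775, 0.0127]
orientation: [[0.003, 1.0, -0.001], [0.708, -0.001, 0.707], [0.707, -0.003, -0.708]]
ft_force: [-1.0, -9.9, 9.9]
opening: 0.472
```

{"api": "move_arm", "payload": {
  "plan": [
    {"x": 0,"y": 0.04,"z": 0,"wx": 0,"wy": 0,"wz": 0,"fingers": 0},
    {"x": 0,"y": 0,"z": 0,"wx": 0,"wy": 0,"wz": 0,"fingers": 0}
  ]
}}

```text
t: 9.73
tool_pos: [0.5567, -0.0774, 0.0127]
orientation: [[0.004, 1.0, -0.001], [0.708, -0.002, 0.706], [0.706, -0.003, -0.708]]
ft_force: [-2.7, -12.8, 11.2]
opening: 0.477
```

{"api": "move_arm", "payload": {
  "plan": [
    {"x": 0,"y": 0.04,"z": 0,"wx": 0,"wy": 0,"wz": 0,"fingers": 0},
    {"x": 0,"y": 0,"z": 0,"wx": 0,"wy": 0,"wz": 0,"fingers": 0}
  ]
}}

```text
t: 9.9
tool_pos: [0.5567, -0.0773, 0.0126]
orientation: [[0.004, 1.0, -0.0], [0.709, -0.003, 0.705], [0.705, -0.003, -0.709]]
ft_force: [-4.0, -14.8, 12.6]
opening: 0.477
```

About 15 N of push, within the 8–20 N band. Now I'll release.

{"api": "move_arm", "payload": {
  "plan": [
    {"x": 0,"y": 0,"z": 0,"wx": 0,"wy": 0,"wz": 0,"fingers": 0},
    {"x": 0,"y": 0,"z": 0,"wx": 0,"wy": 0,"wz": 0,"fingers": 0},
    {"x": 0,"y": 0,"z": 0,"wx": 0,"wy": 0,"wz": 0,"fingers": 55},
    {"x": 0,"y": 0,"z": 0,"wx": 0,"wy": 0,"wz": 0,"fingers": 65},
    {"x": 0,"y": 0,"z": 0,"wx": 0,"wy": 0,"wz": 0,"fingers": 80},
    {"x": 0,"y": 0,"z": 0,"wx": 0,"wy": 0,"wz": 0,"fingers": 90},
    {"x": 0,"y": 0,"z": 0,"wx": 0,"wy": 0,"wz": 0,"fingers": 90},
    {"x": 0,"y": 0,"z": 0,"wx": 0,"wy": 0,"wz": 0,"fingers": 90},
    {"x": 0,"y": 0,"z": 0,"wx": 0,"wy": 0,"wz": 0,"fingers": 90}
  ]
}}

```text
t: 10.65
tool_pos: [0.5563, -0.073, 0.0125]
orientation: [[0.003, 1.0, -0.003], [0.706, 0.0, 0.709], [0.709, -0.004, -0.706]]
ft_force: [0.6, 0.3, 0.5]
opening: 0.897
```

{"api": "move_arm", "payload": {
  "plan": [
    {"x": 0,"y": -0.3,"z": 0.1,"wx": 0,"wy": 0,"wz": 0,"fingers": 90},
    {"x": 0,"y": -0.4,"z": 0.2,"wx": 0,"wy": 0,"wz": 0,"fingers": 90},
    {"x": 0,"y": -0.6,"z": 0.3,"wx": 0,"wy": 0,"wz": 0,"fingers": 90},
    {"x": 0,"y": -0.6,"z": 0.3,"wx": 0,"wy": 0,"wz": 0,"fingers": 90},
    {"x": 0,"y": -0.6,"z": 0.3,"wx": 0,"wy": 0,"wz": 0,"fingers": 90},
    {"x": 0,"y": -0.6,"z": 0.3,"wx": 0,"wy": 0,"wz": 0,"fingers": 90},
    {"x": 0,"y": -0.6,"z": 0.3,"wx": 0,"wy": 0,"wz": 0,"fingers": 90},
    {"x": 0,"y": -0.6,"z": 0.3,"wx": 0,"wy": 0,"wz": 0,"fingers": 90},
    {"x": 0,"y": -0.6,"z": 0.3,"wx": 0,"wy": 0,"wz": 0,"fingers": 90},
    {"x": 0,"y": -0.6,"z": 0.3,"wx": 0,"wy": 0,"wz": 0,"fingers": 90},
    {"x": 0,"y": 0,"z": 0,"wx": 0,"wy": 0,"wz": 0,"fingers": 90},
    {"x": 0,"y": 0,"z": 0,"wx": 0,"wy": 0,"wz": 0,"fingers": 90}
  ]
}}

```text
t: 11.65
tool_pos: [0.5565, -0.2125, 0.0804]
orientation: [[0.004, 1.0, -0.001], [0.707, -0.002, 0.707], [0.707, -0.003, -0.707]]
ft_force: [-0.3, 1.2, -0.1]
opening: 0.902
```

```bash
python3 - <<'E'
from h import *
im,d,P=cloud('top');im2,_,_=cloud('side')
m=np.zeros((400,640),bool);m[180:240,280:330]=1
hsv=cv2.cvtColor(im,cv2.COLOR_RGB2HSV);b=m&(im.astype(int).sum(-1)>360)&(P[...,2]<.06)&(P[...,2]>.015)&(hsv[...,1]>60)
Q=P[b]*1000;print(len(Q),Q.min(0),Q.max(0),np.median(Q,0))
print(monitor.sense()['tool_pos'],monitor.sense()['ft_force'])
save('c5.png',np.hstack([cv2.resize(im[120:310,230:430],None,fx=2,fy=2),cv2.resize(im2[100:290,230:430],None,fx=2,fy=2)]))
E
```

```text
108 [ 534.0260866  -100.35043901   21.30480152] [576.46092919 -48.32877866  44.23332244] [544.39157866 -91.19889628  36.64634384]
[ 0.5561225  -0.21002383  0.08005277] [-0.55374448  0.53698446 -0.25866704]
```

View pics/c5.png

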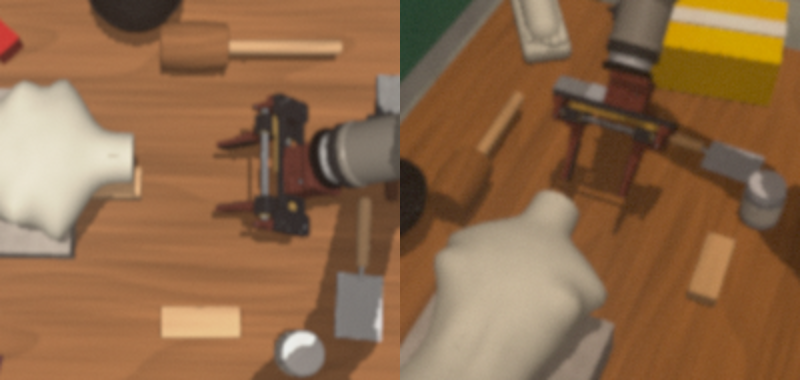

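The wedge's thick end shows just past the neck tip, crop (140,180), at y≈−100 mm and x 534–576 mm. That puts its thin end about 79 mm in, straight and centred, with the hand clear. Handing in.

```bash
python3 -c "
from station import order;print(order.sign_off())"
```

```text
the job is handed in; nothing more can be done
None
```

I gripped the beech wedge at its thick end with the hand leaned back 45°, squared it up and slid it flat under the middle of the slab's neck end. It bound with the thin end about 79 mm inside the slot (67–98 mm expected). I pushed it to about 15 N along the bench, let go and backed off, and the job was handed in at about 12 s.

- **Position:** In the last picture the wedge spans x 534–576 mm, so its middle is about 2 mm from the slab's middle. Its thick end is at y ≈ −100 mm, which agrees within 3 mm with where the hand stopped.
- **Not measured directly:** The neck hides most of the wedge. How hard it still bears on the slab after release, and its exact angle, are inferred from the push force. It was within 1° of straight before it entered.
- **Hand:** It ended about 110 mm clear of the wedge, and the force reading was near zero. I saw no contact with the slab or torso.
- **Other things:** The offcut, mallet, spatula and tin lie where they were. The brush is partly hidden in the last views, but I saw no sign that it moved.
- **Interface:** One early move call was refused because keys were missing. The arm didn't move.

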